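Seat a jar in the glaze carousel and bring it to the front

TASK

Take the small glaze jar that stands by itself to the left of the carousel, put it into the empty collar of the carousel and press it down until the sprung pad under it is fully depressed. Then, holding the jar, turn the carousel until that jar stands squarely behind the pointer at the front of the carousel's foot, and finish like that: the jar fully home, the carousel at rest, and the gripper still gripping the jar to hold the carousel still. Leave the two cups and the bowl that stand round the jar where they are.

Things in the scene. Friction and masses are not known exactly. Their poses are not given: they have to be found in the camera images.
- small_jar: the small white-lidded glaze jar that stands by itself on the table to the left of the carousel (not the row at the back): round, closed, body 54 mm in diameter and 52 mm tall, screw lid 52 mm in diameter above it, 62 mm tall in all, about 0.13 to 0.25 kg. Origin: centre of its underside; z up. The two taller jars on the carousel (78 and 82 mm) are fixed in their collars.
- carousel_base: the carousel's fixed foot. Origin: on the vertical turning axis, at table height. Its own -x direction is the front: there a low tongue carries the pointer, an upright post with a small cone tip, 162 mm from the axis, up to 57 mm above the table.
- seat (a point): centre of the empty collar, at the height of the fully depressed pad's top (47 mm above the table, 14 mm below the collar's rim); it turns with the carousel. A jar that is fully home has its underside here.
- front_mark (a point): the fixed point, 95 mm from the axis straight behind the pointer and 47 mm above the table, where seat must come when the jar is at the front.
- carousel (a joint): angle of the turning plate (rad), 0 when the empty collar is at the front pointer, growing anticlockwise seen from above; it can be turned either way (stops only at -7 and 7). Friction of about 0.12 N m holds it where it is left; no spring.
- seat_pad (a joint): travel of the rubber pad in the empty collar: 0 up (its top 8 mm above seat), 0.008 fully depressed. It takes about 6 to 8 N downward (more than the jar's weight) and then stays down by friction.
- bisque_cup: bystander: pale tumbler 65 mm wide, 67 mm tall, standing beyond the jar. Origin: centre of its underside.
- dark_cup: bystander: dark cup 62 mm wide, 59 mm tall, standing near the table's front edge. Origin: centre of its underside.
- bowl: bystander: thrown bowl 124 mm wide, 45 mm tall, to the far left of the jar. Origin: centre of its underside.
- hub (a point): top centre of the round wooden plate that turns on the foot: 284 mm across, its top 45 mm above the table (this point), with a low hub 13 mm high, 20 mm radius. On it, 120 degrees apart and 95 mm from the axis, stand three thin metal collars: 63 mm wide inside, 69 mm outside, rims 16 mm above the plate (61 mm above the table). Two hold taller fixed jars, one is empty.
There are look-alikes about, which are no part of the job. What is shaped like the small_jar but orange or purple is not meant.

How it is judged:
By the outcome, as a careful person would: the job done as asked, in the order asked, and still so for the second after the job is handed in, while the arm keeps its last pose, push and grip.
It also fails if it takes over 53 s, if anything falls off the work surface, if the arm or the gripper's body presses on something with over 40 N, if the wrist force passes 120 N, or if a joint passes its speed limit or range.

ROBOT

A 7-joint arm with a two-finger parallel gripper is mounted at the origin on a cart in front of the work surface, level with it; the furniture and walls round the work are solid. World frame = base frame: x ahead of the robot, y to its left, z up, the work surface at z = 0. Lengths are in m, angles in rad, forces in N, time in s.
With the tool pointing down it reaches from about 0.35 to 0.9 m from the base axis. Payload 8.1 kg.
Tool frame: the origin (TCP) lies between the finger pads; the fingertips stand 22 mm ahead of it and the grasp point (between the pads) lies 3 mm ahead of it; z points along the fingers, x is the direction in which the jaws open and shut, and the axes are right-handed (so a half turn about z gives the same grasp; the last joint's range is limited). The gripper opens to 92 mm and grips with 3 to 60 N. Pads are 19 mm wide; open, the fingers measure 130 mm over their backs; the gripper's body (75 mm by 190 mm) begins 47 mm behind the grasp point.
Start: joints at [-1.347, 0.434, 0.025, 1.573, -0.012, 1.134, -0.075], TCP at [0.201, 0.592, 0.226] pointing down, gripper open.
Joint ranges: [-2.62, 2.62], [-0.44, 2.09], [-1.27, 1.32], [0.08, 2.57], [-1.32, 4.46], [0.12, 2], [-2.74, 2.74]. Speed limits (rad/s): [2.22, 2.22, 3.01, 3.01, 3.14, 3.14, 3.14].

INTERFACE

Orientations are given as a rotation vector (axis times angle).
In Python, from cell import arm, vision, order gives the robot as it stands.
- The arm moves only by the tool apply_moves, never from a script. Its argument "commands" is a list of rows, each a list of 6 numbers: the shift along the tool's x, y, z in cm, then the turn, a rotation vector about the tool's x, y, z in rad. A call has 1 to 5 rows; each row shifts and turns the commanded pose from where the row before left it, along the tool's axes as they then stand; what a row does not reach is not made up. A row lasts 1/10 s, in which the tool goes at most 50 mm and 8.59 degrees, less where a joint would pass 70% of its speed; a pose out of reach is approached as far as the arm can. A call with a gripper value outside its range is refused whole. "claw" is the closure, from -1 (fully open) to 1 (shut), so that 0 is half open, set as the call begins (left out, the last holds). The fingers move at their own pace and stop on an object; "newtons" is the grip in N (left out, the last holds). Time passes only in rows, so rows that do not move let the fingers close. It gives the time, the measured TCP pose, the force and the opening at its end, in the units of the state.
- arm.observe(): the state, without advancing time (a new reading comes with each control period).
- vision.get_image(name): name is "scene" or "top"; returns (picture, depth): 400x640x3 uint8, red, green, blue; 400x640 float32, m along the optical axis (not along the pixel's ray), 0 where there is no reading.
- vision.get_calibration(name): a dict with "K" (3x3 intrinsics, pixels), "D" ([k1, k2, p1, p2, k3] as OpenCV has them; the pictures are not rectified), "R" (3x3) and "t" (3): a world point X has camera coordinates R X + t. Camera axes: x right, y down, z forward; pixel columns grow to the right and rows downward; lengths in m; the calibration is good to about 2 mm. A picture is of the moment at which its call begins. get_calibration takes no time and is no camera call.
- order.sign_off(): hands the job in, once; it reports no verdict.
The state is a dict: "clock": time; "joints": joint angles; "dq": joint speeds; "joint_efforts": joint torques, N m; "position": TCP position; "ee_rot": TCP orientation; "force": force on the tool from outside, world axes, zero at the start; "ft_torque": the same for the moment, N m; "width": opening from 0.0 (shut) to 1.0 (fully open).
Only numpy, scipy, OpenCV 4.12 (cv2) and the standard library are available. Lean on these libraries where they do the work, as an engineer would, in place of code of your own. Each camera call takes 0.05 s, during which the arm holds its last target.

## Working session

There is one attempt and no reset: what is moved stays moved. The work goes in short steps, Python scripts to look and compute and a tool call to move; the robot and the scene stay as the last step left them, time stands still between calls to the robot, and variables do not carry over. Pictures are saved under pics/ and viewed, and the job is handed in when it is done.

Besides the shell and the picture viewer there is one more tool, called after "Request:" by a JSON object that holds its "method" and its "body", one argument or row to a line. apply_moves: Moves the arm, as the interface text tells. Its arguments: {"type":"object","properties":{"commands":{"type":"array","items":{"type":"array","items":{"type":"number"}}},"claw":{"type":"number"},"newtons":{"type":"number"}},"required":["commands"]}

```bash
mkdir -p pics; ls; python3 - <<'E'
from cell import arm, vision, order
import cv2,numpy as np
print(arm.observe())
for n in ("scene","top"):
    p,d=vision.get_image(n); np.savez(f"pics/{n}0.npz",p=p,d=d)
    cv2.imwrite(f"pics/{n}0.png",p[:,:,::-1])
    print(n,vision.get_calibration(n))
E
```

```text
pics
{'clock': 0.0, 'joints': array([-1.34660647,  0.43522478,  0.0250185 ,  1.57411432, -0.01155969,
        1.13397909, -0.07509537]), 'dq': array([ 1.25706721e-03, -7.49456175e-04, -1.65503714e-03, -5.77983405e-04,
        1.60051895e-03,  3.94356429e-05, -9.62183003e-04]), 'joint_efforts': array([ 1.82084977e-04, -6.67866540e+01,  9.85033549e-01, -3.14459324e+01,
       -6.05765311e-02,  4.31178685e-02,  1.99489473e-04]), 'position': array([0.2005557 , 0.59140601, 0.22563773]), 'ee_rot': array([ 2.55241975e+00,  1.82975253e+00, -1.82064536e-03]), 'force': array([-0.57486381,  0.68402995, -0.2118334 ]), 'ft_torque': array([ 0.04836607,  0.02701396, -0.02054298]), 'width': 1.0049051323707563}
scene {'K': array([[367.15912226,   0.        , 315.19450419],
       [  0.        , 367.15912226, 198.4439016 ],
       [  0.        ,   0.        ,   1.        ]]), 'D': array([-0.07614212,  0.        ,  0.        ,  0.        ,  0.        ]), 'R': array([[ 0.82056424, -0.57155318,  0.00113978],
       [-0.23819688, -0.34378453, -0.90833608],
       [ 0.51955421,  0.74507661, -0.41823948]]), 't': array([-0.36779046,  0.24800216,  0.54075057])}
top {'K': array([[470.22737487,   0.        , 314.67811586],
       [  0.        , 470.22737487, 199.81539445],
       [  0.        ,   0.        ,   1.        ]]), 'D': array([-0.01695785,  0.        ,  0.        ,  0.        ,  0.        ]), 'R': array([[-0.0285002 , -0.99958472,  0.00425755],
       [-0.98895236,  0.0275767 , -0.14564596],
       [ 0.14546807, -0.00836145, -0.98932761]]), 't': array([0.16430561, 0.54088359, 1.1301593 ])}
```

View pics/scene0.png

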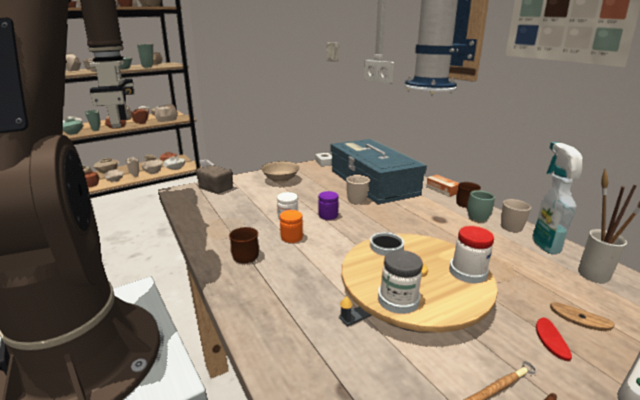

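View pics/top0.png

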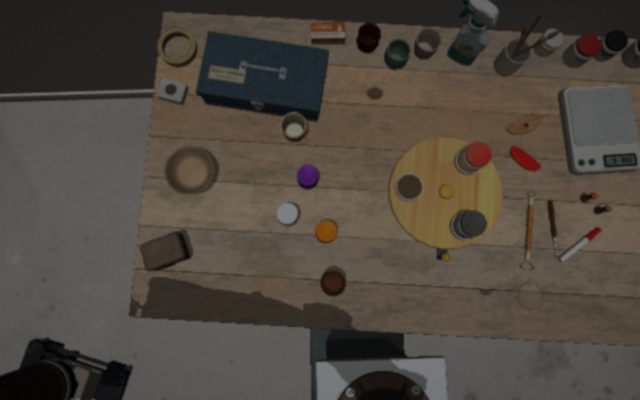

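```bash
cat > h.py <<'E'
import numpy as np,cv2
from cell import arm,vision,order
def ray(n,uv,z):
    c=vision.get_calibration(n); R,t=np.array(c['R']),np.array(c['t'])
    p=cv2.undistortPoints(np.array(uv,float).reshape(-1,1,2),np.array(c['K']),np.array(c['D'])).reshape(-1,2)
    C=-R.T@t; d=np.c_[p,np.ones(len(p))]@R
    return C+d*((z-C[2])/d[:,2])[:,None]
def proj(n,X):
    c=vision.get_calibration(n); R,t=np.array(c['R']),np.array(c['t'])
    return cv2.projectPoints(np.array(X,float).reshape(-1,1,3),cv2.Rodrigues(R)[0],t,np.array(c['K']),np.array(c['D']))[0].reshape(-1,2)
def snap(n,k):
    p,d=vision.get_image(n); np.savez(f"pics/{n}{k}.npz",p=p,d=d); cv2.imwrite(f"pics/{n}{k}.png",p[:,:,::-1]); return p,d
def blob(mask,box):
    x0,y0,x1,y1=box; m=np.zeros(mask.shape,np.uint8); m[y0:y1,x0:x1]=mask[y0:y1,x0:x1]
    cs,_=cv2.findContours(m,cv2.RETR_EXTERNAL,cv2.CHAIN_APPROX_NONE); c=max(cs,key=cv2.contourArea)
    return c.reshape(-1,2)
def circ(P):
    A=np.c_[2*P[:,:2],np.ones(len(P))]; s=np.linalg.lstsq(A,(P[:,:2]**2).sum(1),rcond=None)[0]
    return s[0],s[1],np.sqrt(s[2]+s[0]**2+s[1]**2)
E
python3 - <<'E'
import cv2,numpy as np
p=np.load('pics/top0.npz')['p'];s=np.load('pics/scene0.npz')['p']
a=cv2.resize(p[100:300,250:510],None,fx=3,fy=3,interpolation=cv2.INTER_CUBIC)
cv2.imwrite('pics/tz.png',np.clip(a[:,:,::-1]*1.6,0,255))
a=cv2.resize(s[160:340,220:510],None,fx=2.7,fy=2.7,interpolation=cv2.INTER_CUBIC)
cv2.imwrite('pics/sz.png',a[:,:,::-1])
from h import *
hsv=cv2.cvtColor(p,cv2.COLOR_RGB2HSV)
print(hsv[213,287],hsv[191,446],hsv[187,409],hsv[210,420],hsv[260,300],hsv[231,326],hsv[257,446])
E
```

```text
[107  14 130] [ 23 169 118] [18 96 53] [ 20 125 116] [17 53 96] [ 16 220 123] [ 20 193 120][ WARN:0@0.084] global loadsave.cpp:1063 imwrite_ Unsupported depth image for selected encoder is fallbacked to CV_8U.
```

View pics/tz.png

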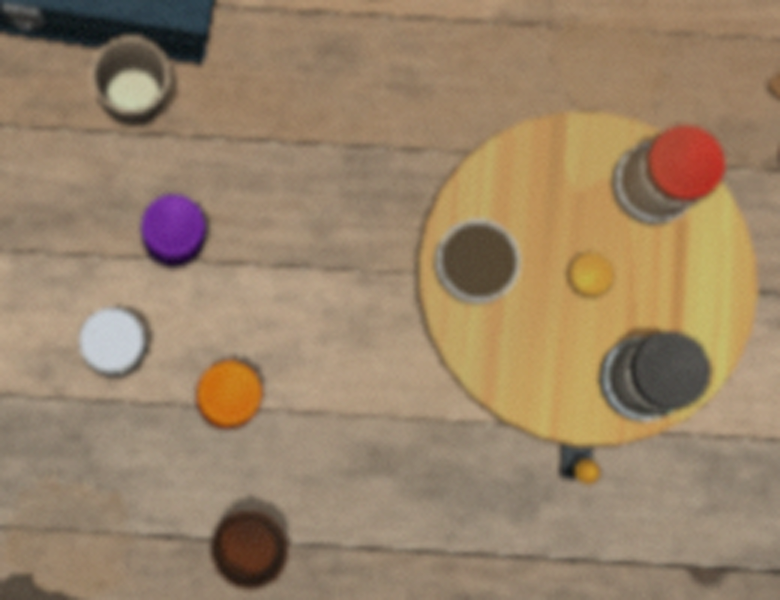

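View pics/sz.png

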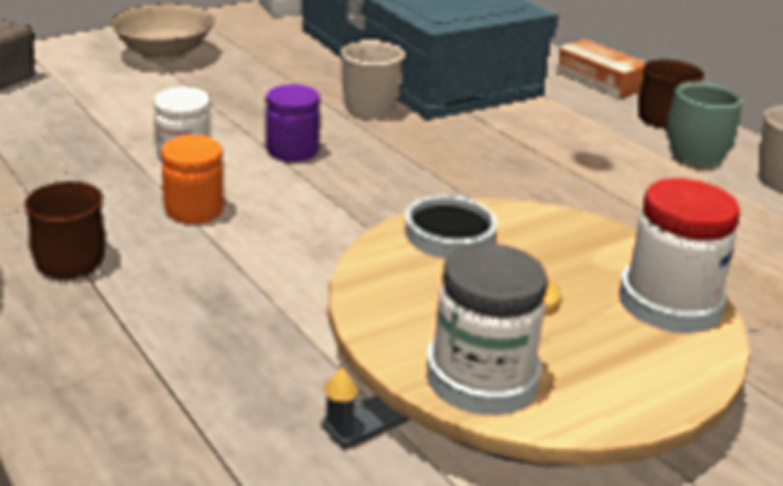

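The top view shows the white-lidded jar at (287,213), the empty collar at (409,187), the hub at (446,191) and the pointer at (446,257). Orange and purple look-alikes stand next to the jar.

```bash
python3 - <<'E'
from h import *
p=np.load('pics/top0.npz')['p'];hsv=cv2.cvtColor(p,cv2.COLOR_RGB2HSV);H,S,V=cv2.split(hsv)
def rep(n,c,z,nm):
    P=ray(n,c+0.0,z);print(nm,n,np.round(circ(P),4),len(c),'pxc',np.round(c.mean(0),1))
c=blob(((S<50)&(V>95)).astype(np.uint8),(270,195,306,232));rep('top',c,.060,'jar')
c=blob((S>105).astype(np.uint8),(380,125,515,262))
# plate: robust
h=cv2.convexHull(c).reshape(-1,2)
P=ray('top',h+0.0,.045)
for i in range(5):
    x,y,r=circ(P);e=abs(np.hypot(P[:,0]-x,P[:,1]-y)-r);P=P[e<max(.003,np.percentile(e,90))] if i<4 else P
print('plate',x,y,r,len(P),e.max())
c=blob(((S>140)&(V>85)).astype(np.uint8),(436,182,457,201));rep('top',c,.057,'hub')
c=blob(((V<75)).astype(np.uint8),(392,170,426,204));rep('top',c,.055,'collar dark')
c=blob(((S<85)&(V>70)|(V<80)).astype(np.uint8),(392,168,426,206));rep('top',c,.061,'collar outer')
c=blob(((S>160)&(V>80)).astype(np.uint8),(436,249,454,265));rep('top',c,.050,'pointer')
c=blob(((H<24)&(S>180)).astype(np.uint8),(310,215,340,246));rep('top',c,.06,'orange')
c=blob(((H>120)&(S>100)).astype(np.uint8),(290,160,325,192));rep('top',c,.06,'purple')
for z,nm,uv in ((.067,'bisque',(294.5,124)),(.059,'dark',(333,282)),(.045,'bowl',(191,170))):print(nm,ray('top',[uv],z))
s=np.load('pics/scene0.npz')['p'];hs=cv2.cvtColor(s,cv2.COLOR_RGB2HSV);h,S,V=cv2.split(hs)
for n,uv,z in(('hub',(424,270),.057),('pointer apex',(346.3,296.3),.057),('collar',(387,242),.061)):print(n,ray('scene',[uv],z))
c=blob(((V>170)&(S<30)).astype(np.uint8),(272,188,302,206));rep('scene',c,.062,'jar')
E
```

```text
jar top [0.5129 0.2195 0.0255] 60 pxc [286.  212.8]
plate 0.5567047107663509 -0.17666191710877324 0.1409814337019786 38 0.0011542642202429232
hub top [ 0.5556 -0.1759  0.0191] 47 pxc [446.3 191.1]
collar dark top [ 0.57   -0.0846  0.0291] 66 pxc [409.  186.5]
collar outer top [ 0.5687 -0.0828  0.0343] 78 pxc [408.9 186.5]
pointer top [ 0.395  -0.1643  0.0071] 18 pxc [445.5 256.9]
orange top [0.4655 0.1241 0.0247] 58 pxc [325.9 231. ]
purple top [0.6022 0.1653 0.0263] 62 pxc [307.5 176. ]
bisque [[0.73312563 0.19395999 0.067     ]]
dark [[0.34315401 0.11112936 0.059     ]]
bowl [[0.62832178 0.45574378 0.045     ]]
hub [[ 0.55522181 -0.19276063  0.057     ]]
pointer apex [[ 0.3935706  -0.16732643  0.057     ]]
collar [[ 0.56443681 -0.08820619  0.061     ]]
jar scene [0.5108 0.2178 0.0268] 44 pxc [287.  196.8]
```

```bash
cat >> h.py <<'E'
def tri(u1,u2):
    Ps=[];xs=[]
    for n,u in(('top',u1),('scene',u2)):
        c=vision.get_calibration(n);Ps.append(np.c_[c['R'],c['t']])
        xs.append(cv2.undistortPoints(np.array([[u]],float),np.array(c['K']),np.array(c['D'])).reshape(2,1))
    X=cv2.triangulatePoints(Ps[0],Ps[1],xs[0],xs[1]).ravel();return X[:3]/X[3]
E
python3 - <<'E'
from h import *
s=np.load('pics/scene0.npz')['p'];S=cv2.cvtColor(s,cv2.COLOR_RGB2HSV);p=np.load('pics/top0.npz')['p'];T=cv2.cvtColor(p,cv2.COLOR_RGB2HSV)
c=blob(((S[...,1]>150)&(S[...,2]>120)&(S[...,0]<30)).astype(np.uint8),(335,290,356,312));print(cv2.boundingRect(c),c.mean(0))
w=p.astype(float)[248:266,436:456];w=np.clip(w[...,0]-w[...,2]-60,0,None);yy,xx=np.mgrid[248:266,436:456];u=((w*xx).sum()/w.sum(),(w*yy).sum()/w.sum());print(u)
m=cv2.boundingRect(c);us=(m[0]+m[2]/2-.5,m[1]+m[3]*.6)
print(us,tri(u,us));print('plate bow', proj('scene',[[.5565,-.1762,.045],[.461,-.170,.061],[.461,-.170,.045]]))
for z in(.045,.05):print(ray('top',[u],z))
# plate in scene
c=blob(((S[...,0]>14)&(S[...,0]<26)&(S[...,1]>85)&(S[...,2]>150)).astype(np.uint8),(330,225,505,330))
h=cv2.convexHull(c).reshape(-1,2);P=ray('scene',h+0.,.045)
for i in range(6):
    x,y,r=circ(P);e=abs(np.hypot(P[:,0]-x,P[:,1]-y)-r);print(x,y,r,len(P),e.max());P=P[e<max(.0025,np.percentile(e,85))]
E
```

```text
(341, 297, 11, 12) [345.77777778 303.44444444]
(np.float64(445.7378964941569), np.float64(256.9883138564274))
(346.0, 304.2) [ 0.39439147 -0.16738615  0.04012642]
plate bow [[416.69219563 270.78584558]
 [377.78227378 280.4982839 ]
 [377.06918504 287.9263169 ]]
[[ 0.39473623 -0.16630115  0.045     ]]
[[ 0.39465132 -0.16488923  0.05      ]]
0.554937854407231 -0.1780010802639762 0.14215547591958794 45 0.0033596503703930414
0.5551248158747148 -0.17779511283441474 0.14204741681135688 43 0.002882222176284116
0.5552333807229444 -0.1777052962667157 0.1419939029001681 42 0.002344083045671741
0.5552333807229444 -0.1777052962667157 0.1419939029001681 42 0.002344083045671741
0.5552333807229444 -0.1777052962667157 0.1419939029001681 42 0.002344083045671741
0.5552333807229444 -0.1777052962667157 0.1419939029001681 42 0.002344083045671741
```

```bash
cat >> h.py <<'E'
from scipy.spatial.transform import Rotation as Ro
def go(pos,psi,n):
    s=arm.observe();R=Ro.from_rotvec(s['ee_rot']);p=np.array(s['position'])
    a=np.radians(psi);T=Ro.from_matrix(np.c_[[np.cos(a),np.sin(a),0],[np.sin(a),-np.cos(a),0],[0,0,-1]])
    print('yaw now',np.degrees(np.arctan2(*R.as_matrix()[[1,0],0])),'pos',p,'t',s['clock'],'q',np.round(s['joints'],2))
    rv=(R.inv()*T).as_rotvec()
    for i in range(n):
        Ri=R*Ro.from_rotvec(rv*i/n)
        print(np.round(np.r_[100*Ri.inv().apply((np.array(pos)-p)/n),rv/n],3).tolist(),end=',\n')
E
python3 -c "
from h import *
go((.512,.219,.17),16.5,15)"
```

```text
yaw now 71.27464380137917 pos [0.20052176 0.59148246 0.22577566] t 0.1 q [-1.35  0.44  0.02  1.57 -0.01  1.13 -0.08]
[-1.685, 2.764, 0.374, 0.0, 0.0, 0.064],
[-1.505, 2.865, 0.374, 0.0, 0.0, 0.064],
[-1.32, 2.956, 0.374, 0.0, 0.0, 0.064],
[-1.129, 3.034, 0.374, 0.0, 0.0, 0.064],
[-0.933, 3.099, 0.373, 0.0, 0.0, 0.064],
[-0.734, 3.153, 0.373, 0.0, 0.0, 0.064],
[-0.532, 3.193, 0.373, 0.0, 0.0, 0.064],
[-0.327, 3.22, 0.373, 0.0, 0.0, 0.064],
[-0.122, 3.235, 0.373, 0.0, 0.0, 0.064],
[0.085, 3.236, 0.372, 0.0, 0.0, 0.064],
[0.29, 3.224, 0.372, 0.0, 0.0, 0.064],
[0.495, 3.199, 0.372, 0.0, 0.0, 0.064],
[0.698, 3.161, 0.372, 0.0, 0.0, 0.064],
[0.898, 3.11, 0.372, 0.0, 0.0, 0.064],
[1.094, 3.047, 0.372, 0.0, 0.0, 0.064],
```

Request:
{"method": "apply_moves", "body": {
  "commands": [
    [-1.68, 2.76, 0.37, 0, 0, 0.064],
    [-1.5, 2.86, 0.37, 0, 0, 0.064],
    [-1.32, 2.96, 0.37, 0, 0, 0.064],
    [-1.13, 3.03, 0.37, 0, 0, 0.064],
    [-0.93, 3.1, 0.37, 0, 0, 0.064]
  ],
  "claw": -1
}}

```text
clock: 0.6
position: [0.305, 0.4665, 0.2075]
ee_rot: [2.814, 1.396, -0.001]
force: [0.8, -0.5, -1.0]
width: 0.999
```

Request:
{"method": "apply_moves", "body": {
  "commands": [
    [-0.73, 3.15, 0.37, 0, 0, 0.064],
    [-0.53, 3.19, 0.37, 0, 0, 0.064],
    [-0.33, 3.22, 0.37, 0, 0, 0.064],
    [-0.12, 3.23, 0.37, 0, 0, 0.064],
    [0.08, 3.24, 0.37, 0, 0, 0.064]
  ]
}}

```text
clock: 1.1
position: [0.4084, 0.3423, 0.1891]
ee_rot: [3.0, 0.93, -0.001]
force: [-0.2, 0.6, 0.6]
width: 0.999
```

Request:
{"method": "apply_moves", "body": {
  "commands": [
    [0.29, 3.22, 0.37, 0, 0, 0.064],
    [0.5, 3.2, 0.37, 0, 0, 0.064],
    [0.7, 3.16, 0.37, 0, 0, 0.064],
    [0.9, 3.11, 0.37, 0, 0, 0.064],
    [0, 0, 0, 0, 0, 0]
  ]
}}

```text
clock: 1.6
position: [0.4933, 0.2392, 0.1742]
ee_rot: [3.094, 0.53, 0.001]
force: [0.0, -0.9, 0.2]
width: 1.001
```

```bash
python3 -c "
from h import *
snap('top',1);snap('scene',1)
go((.512,.219,.10),16.5,4)"
```

```text
yaw now 19.85571154916132 pos [0.49081129 0.24333615 0.1742747 ] t 1.7 q [-0.81  0.37  0.34  1.85 -0.15  0.95 -0.06]
[0.293, 0.752, 1.857, 0.0, 0.0, 0.015],
[0.304, 0.747, 1.857, 0.0, 0.0, 0.015],
[0.314, 0.743, 1.857, 0.0, 0.0, 0.015],
[0.325, 0.738, 1.857, 0.0, 0.0, 0.015],
```

View pics/top1.png

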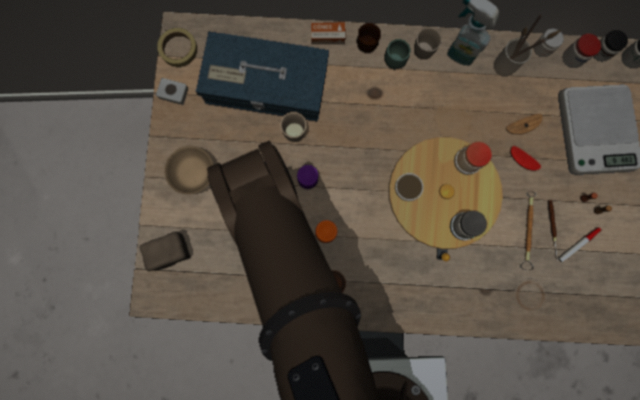

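View pics/scene1.png

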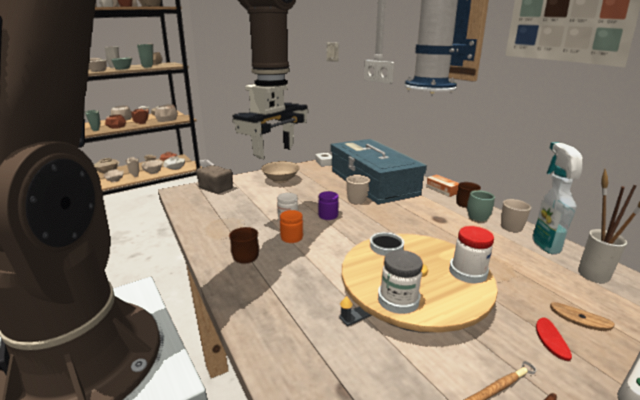

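The gripper hangs above and behind the white jar, with its fingers near (270,140) in the scene view. The path is clear.

Request:
{"method": "apply_moves", "body": {
  "commands": [
    [0.4, 1.0, 1.2, 0, 0, 0.02],
    [0.4, 1.0, 1.2, 0, 0, 0.02],
    [0.44, 0.98, 1.2, 0, 0, 0.02],
    [0, 0, 1.2, 0, 0, 0],
    [0, 0, 0, 0, 0, 0]
  ]
}}

```text
clock: 2.2
position: [0.5109, 0.219, 0.1243]
ee_rot: [3.108, 0.45, -0.005]
force: [-0.2, -0.8, 0.8]
width: 0.998
```

Request:
{"method": "apply_moves", "body": {
  "commands": [
    [0, 0, 0, 0, 0, 0],
    [0, 0, 0, 0, 0, 0]
  ]
}}

```text
clock: 2.4
position: [0.5121, 0.2204, 0.1269]
ee_rot: [-3.108, -0.452, -0.001]
force: [0.6, -0.0, 0.1]
width: 1.002
```

```bash
python3 -c "
from h import *
go((.512,.219,.042),16.5,5);snap('scene',2)"
python3 -c "
import cv2;a=cv2.imread('pics/scene2.png')[100:280,200:400];cv2.imwrite('pics/s2z.png',cv2.resize(a,None,fx=3.3,fy=3.3,interpolation=2))"
```

```text
yaw now 16.53945529903957 pos [0.51212842 0.22038027 0.12694743] t 2.4 q [-0.75  0.44  0.34  1.88 -0.19  0.85 -0.03]
[-0.011, 0.026, 1.699, -0.0, -0.0, 0.0],
[-0.011, 0.026, 1.699, -0.0, -0.0, 0.0],
[-0.011, 0.026, 1.699, -0.0, -0.0, 0.0],
[-0.011, 0.026, 1.699, -0.0, -0.0, 0.0],
[-0.01, 0.026, 1.699, -0.0, -0.0, 0.0],
```

View pics/s2z.png

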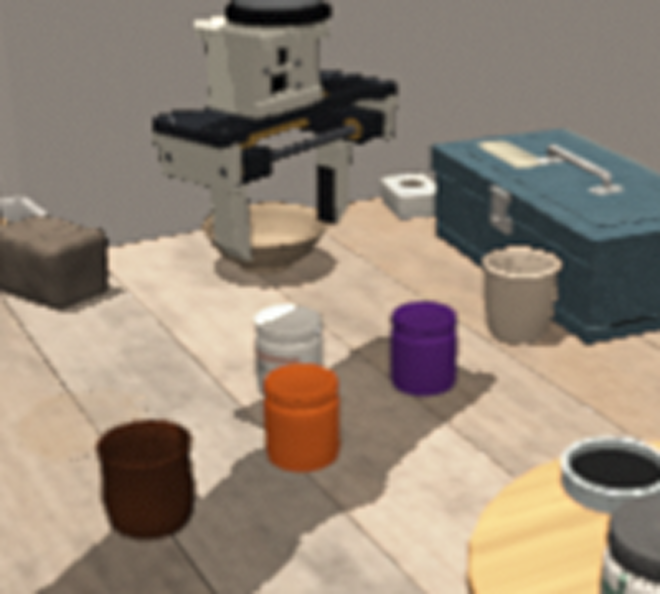

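The fingers straddle the jar (lid near zoom pixel 290,320). I'll descend and grip.

Request:
{"method": "apply_moves", "body": {
  "commands": [
    [0, 0, 1.7, 0, 0, 0],
    [0, 0.1, 1.8, 0, 0, 0],
    [0, 0, 1.8, 0, 0, 0],
    [0, 0, 1.8, 0, 0, 0],
    [0, 0, 1.3, 0, 0, 0]
  ]
}}

```text
clock: 2.95
position: [0.5123, 0.2192, 0.0421]
ee_rot: [-3.109, -0.452, -0.0]
force: [-0.3, 0.3, 0.4]
width: 0.998
```

Request:
{"method": "apply_moves", "body": {
  "commands": [
    [0, 0, 0, 0, 0, 0],
    [0, 0, 0, 0, 0, 0],
    [0, 0, 0.1, 0, 0, 0]
  ]
}}

```text
clock: 3.25
position: [0.5131, 0.2192, 0.0426]
ee_rot: [-3.108, -0.451, -0.003]
force: [0.2, -0.3, 0.2]
width: 1.002
```

Request:
{"method": "apply_moves", "body": {
  "commands": [
    [0, 0, 0, 0, 0, 0],
    [0, 0, 0, 0, 0, 0],
    [0, 0, 0, 0, 0, 0],
    [0, 0, 0, 0, 0, 0],
    [0, 0, 0, 0, 0, 0]
  ],
  "claw": 1,
  "newtons": 25
}}

```text
clock: 3.75
position: [0.5124, 0.2189, 0.0417]
ee_rot: [-3.109, -0.451, -0.0]
force: [0.2, -0.4, -0.2]
width: 0.613
```

Request:
{"method": "apply_moves", "body": {
  "commands": [
    [0, 0, 0, 0, 0, 0],
    [0, 0, 0, 0, 0, 0],
    [0, 0, 0, 0, 0, 0]
  ]
}}

```text
clock: 4.05
position: [0.5123, 0.2189, 0.0416]
ee_rot: [-3.109, -0.451, 0.0]
force: [-1.5, 0.3, 0.9]
width: 0.56
```

Request:
{"method": "apply_moves", "body": {
  "commands": [
    [0, 0, 0, 0, 0, 0],
    [0, 0, -0.5, 0, 0, 0],
    [0, 0, -1, 0, 0, 0],
    [0, 0, -1, 0, 0, 0],
    [0, 0, 0, 0, 0, 0]
  ]
}}

```text
clock: 4.55
position: [0.5135, 0.2194, 0.0685]
ee_rot: [-3.108, -0.45, -0.004]
force: [0.5, -0.1, -1.5]
width: 0.565
```

```bash
python3 -c "
from h import *
print(arm.observe());snap('scene',3)"
python3 -c "
import cv2;a=cv2.imread('pics/scene3.png')[100:280,200:400];cv2.imwrite('pics/s3z.png',cv2.resize(a,None,fx=3.3,fy=3.3,interpolation=2))"
```

```text
{'clock': 4.55, 'joints': array([-0.72269095,  0.51971784,  0.31036552,  1.92836558, -0.23116996,
        0.72463658,  0.01061985]), 'dq': array([ 0.00297013,  0.01824143, -0.00924732,  0.01693743, -0.00688953,
       -0.02821563,  0.00759254]), 'joint_efforts': array([ -0.18045814, -63.17117214,   5.7077685 , -22.60906219,
         0.06856281,   0.54206908,  -0.10613519]), 'position': array([0.51350742, 0.21936234, 0.06850073]), 'ee_rot': array([-3.10801679, -0.45039466, -0.00444368]), 'force': array([ 0.46377079, -0.14113576, -1.48919722]), 'ft_torque': array([-0.06014248,  0.00835907, -0.00814243]), 'width': 0.5652255821830003}
```

View pics/s3z.png

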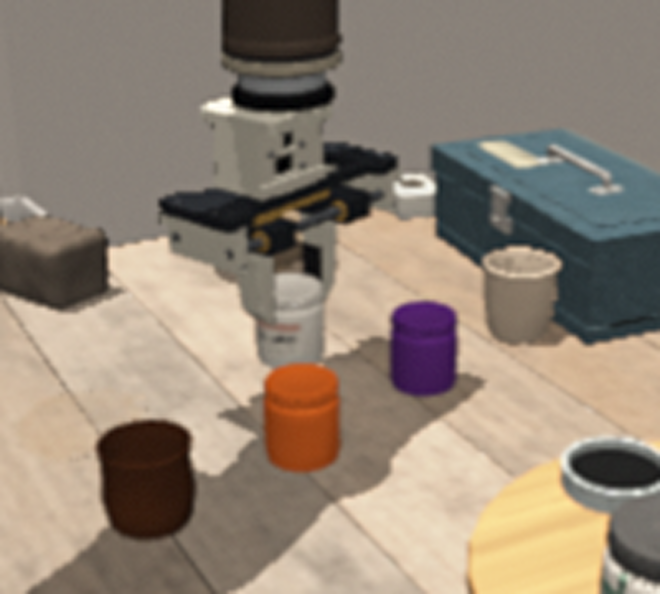

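```bash
python3 -c "
from h import *
go((.5685,-.083,.155),-8,13)"
```

```text
yaw now 16.498853116263433 pos [0.51308658 0.21925459 0.06775949] t 4.6 q [-0.72  0.52  0.31  1.93 -0.23  0.72  0.01]
[-0.25, 2.35, -0.673, -0.0, -0.0, 0.033],
[-0.173, 2.357, -0.673, -0.0, -0.0, 0.033],
[-0.095, 2.361, -0.672, -0.0, -0.0, 0.033],
[-0.018, 2.363, -0.672, -0.0, -0.0, 0.033],
[0.06, 2.363, -0.672, -0.0, -0.0, 0.033],
[0.137, 2.36, -0.672, -0.0, -0.0, 0.033],
[0.215, 2.354, -0.672, -0.0, -0.0, 0.033],
[0.292, 2.346, -0.672, -0.0, -0.0, 0.033],
[0.369, 2.335, -0.672, -0.0, -0.0, 0.033],
[0.445, 2.321, -0.671, -0.0, -0.0, 0.033],
[0.521, 2.305, -0.671, -0.0, -0.0, 0.033],
[0.597, 2.287, -0.671, -0.0, -0.0, 0.033],
[0.672, 2.266, -0.671, -0.0, -0.0, 0.033],
```

Request:
{"method": "apply_moves", "body": {
  "commands": [
    [0, 0, -2, 0, 0, 0],
    [0, 0, -2.5, 0, 0, 0],
    [0, 0, -2.5, 0, 0, 0],
    [0, 0, -1.6, 0, 0, 0],
    [0, 0, 0, 0, 0, 0]
  ]
}}

```text
clock: 5.1
position: [0.5136, 0.2194, 0.1546]
ee_rot: [-3.108, -0.45, -0.006]
force: [0.8, 0.4, -2.0]
width: 0.56
```

```bash
python3 -c "
from h import *
go((.5685,-.083,.155),-8,13)"
```

```text
yaw now 16.495329639198047 pos [0.51362033 0.21942386 0.15461323] t 5.1 q [-0.76  0.41  0.36  1.85 -0.18  0.91 -0.04]
[-0.256, 2.35, -0.006, -0.0, -0.0, 0.033],
[-0.178, 2.358, -0.006, -0.0, -0.0, 0.033],
[-0.101, 2.362, -0.006, -0.0, -0.0, 0.033],
[-0.023, 2.364, -0.005, -0.0, -0.0, 0.033],
[0.055, 2.364, -0.005, -0.0, -0.0, 0.033],
[0.132, 2.361, -0.005, -0.0, -0.0, 0.033],
[0.21, 2.355, -0.004, -0.0, -0.0, 0.033],
[0.287, 2.347, -0.004, -0.0, -0.0, 0.033],
[0.364, 2.336, -0.004, -0.0, -0.0, 0.033],
[0.441, 2.323, -0.004, -0.0, -0.0, 0.033],
[0.517, 2.307, -0.003, -0.0, -0.0, 0.033],
[0.593, 2.289, -0.003, -0.0, -0.0, 0.033],
[0.668, 2.268, -0.003, -0.0, -0.0, 0.033],
```

Request:
{"method": "apply_moves", "body": {
  "commands": [
    [-0.25, 2.35, 0, 0, 0, 0.033],
    [-0.18, 2.36, 0, 0, 0, 0.033],
    [-0.1, 2.36, 0, 0, 0, 0.033],
    [-0.02, 2.36, 0, 0, 0, 0.033],
    [0.05, 2.36, 0, 0, 0, 0.033]
  ]
}}

```text
clock: 5.6
position: [0.5328, 0.1016, 0.1513]
ee_rot: [3.135, 0.191, -0.003]
force: [-0.1, 0.2, -1.4]
width: 0.564
```

Request:
{"method": "apply_moves", "body": {
  "commands": [
    [0.13, 2.36, 0, 0, 0, 0.033],
    [0.21, 2.35, 0, 0, 0, 0.033],
    [0.29, 2.35, 0, 0, 0, 0.033],
    [0.36, 2.34, 0, 0, 0, 0.033],
    [0.44, 2.32, 0, 0, 0, 0.033]
  ]
}}

```text
clock: 6.1
position: [0.5538, -0.0146, 0.1513]
ee_rot: [3.141, -0.068, -0.003]
force: [-0.4, -0.2, -1.7]
width: 0.562
```

Request:
{"method": "apply_moves", "body": {
  "commands": [
    [0.52, 2.3, 0, 0, 0, 0.033],
    [0.6, 2.29, 0, 0, 0, 0.033],
    [0.66, 2.27, 0, 0, 0, 0.033],
    [0, 0, 0, 0, 0, 0],
    [0, 0, 0, 0, 0, 0]
  ]
}}

```text
clock: 6.6
position: [0.5664, -0.0837, 0.1515]
ee_rot: [3.134, -0.223, -0.003]
force: [0.3, 0.1, -1.6]
width: 0.559
```

```bash
python3 -c "
from h import *
go((.5685,-.083,.12),-8,3);snap('scene',4);snap('top',4)"
python3 -c "
import cv2;a=cv2.imread('pics/scene4.png')[120:340,300:520];cv2.imwrite('pics/s4z.png',cv2.resize(a,None,fx=2.7,fy=2.7,interpolation=2))"
```

```text
yaw now -8.132746254682072 pos [ 0.56637425 -0.08366366  0.15146772] t 6.6 q [-0.31  0.45  0.51  1.83 -0.27  0.93  0.18]
[0.069, -0.032, 1.049, 0.0, 0.001, -0.001],
[0.068, -0.032, 1.049, 0.0, 0.001, -0.001],
[0.068, -0.032, 1.049, 0.0, 0.001, -0.001],
```

View pics/s4z.png

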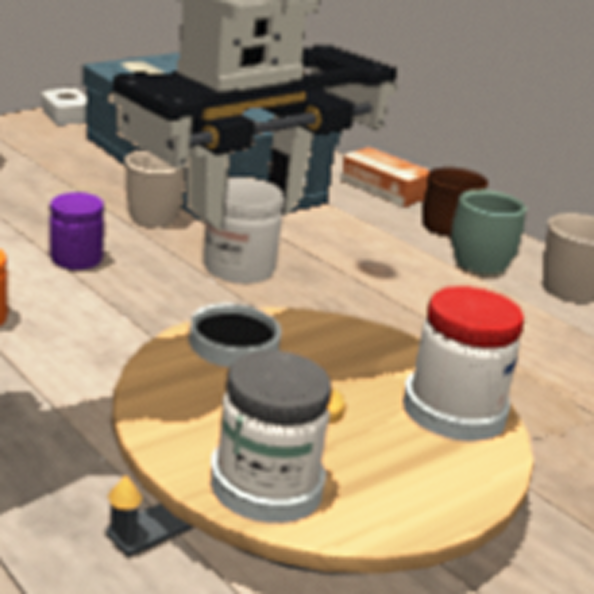

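View pics/top4.png

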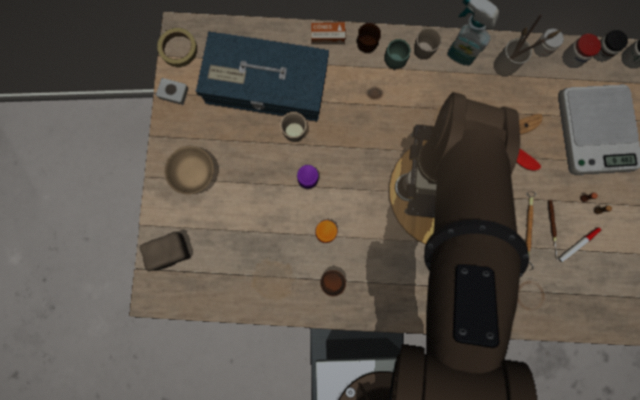

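```bash
python3 -c "
from h import *
x,y=.5664,-.0837
P=[(x+.027*np.cos(a),y+.027*np.sin(a),z) for z in(.110,.172) for a in np.linspace(0,6.28,60)]
q=(proj('scene',P)-[300,120])*2.7
im=cv2.imread('pics/s4z.png')
for u in q: cv2.circle(im,tuple(np.int32(u)),1,(0,255,0),-1)
P=[(.5685+r*np.cos(a),-.083+r*np.sin(a),.061) for r in(.0315,.0345) for a in np.linspace(0,6.28,60)]
for u in (proj('scene',P)-[300,120])*2.7: cv2.circle(im,tuple(np.int32(u)),1,(0,0,255),-1)
cv2.imwrite('pics/s4o.png',cv2.resize(im[150:400,100:350],None,fx=2.4,fy=2.4))"
```

```text
(no output)
```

View pics/s4o.png

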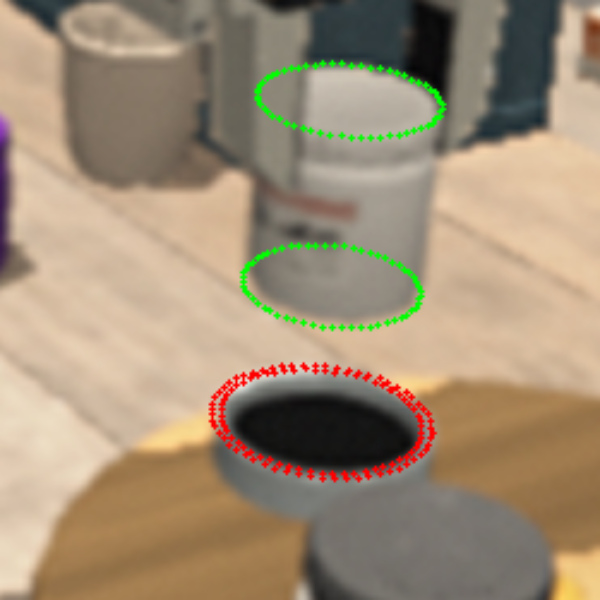

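The overlay puts the jar over the collar to within about 2 mm. I'll nudge x slightly and descend.

Request:
{"method": "apply_moves", "body": {
  "commands": [
    [0.15, 0, 1, 0, 0, 0],
    [0, 0, 1.2, 0, 0, 0],
    [0, 0, 1.2, 0, 0, 0],
    [0, 0, 0.8, 0, 0, 0],
    [0, 0, 0, 0, 0, 0]
  ]
}}

```text
clock: 7.2
position: [0.5674, -0.0834, 0.1089]
ee_rot: [3.134, -0.221, -0.005]
force: [-0.3, 0.4, -1.8]
width: 0.558
```

```bash
python3 -c "
from h import *
go((.568,-.084,.096),-8,3);snap('scene',5)
im=cv2.imread('pics/scene5.png')[150:310,330:490];cv2.imwrite('pics/s5z.png',cv2.resize(im,None,fx=3.7,fy=3.7,interpolation=2))"
```

```text
yaw now -8.075046281158256 pos [ 0.56741009 -0.08339048  0.10889831] t 7.2 q [-0.29  0.51  0.48  1.86 -0.3   0.85  0.21]
[0.024, 0.017, 0.43, 0.0, 0.001, -0.0],
[0.023, 0.017, 0.43, 0.0, 0.001, -0.0],
[0.023, 0.017, 0.43, 0.0, 0.001, -0.0],
```

View pics/s5z.png

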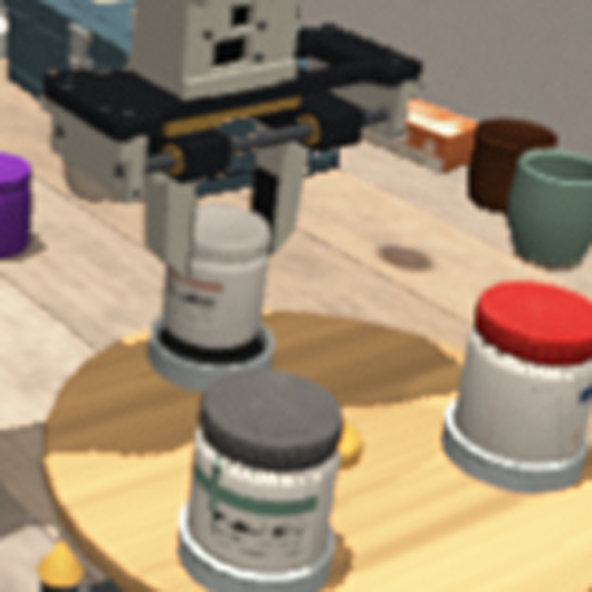

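```bash
python3 -c "
import cv2
im=cv2.imread('pics/scene5.png')[222:258,364:410];cv2.imwrite('pics/s5y.png',cv2.resize(im,None,fx=16,fy=16,interpolation=0))"
```

```text
(no output)
```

View pics/s5y.png

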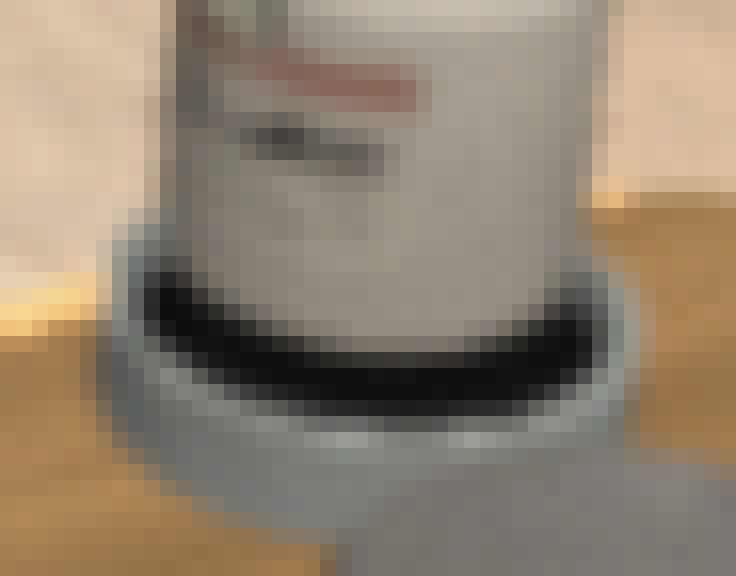

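```bash
cat >> h.py <<'E'
def cloud(n,d):
    c=vision.get_calibration(n);R,t=np.array(c['R']),np.array(c['t'])
    yy,xx=np.mgrid[0:d.shape[0],0:d.shape[1]]
    p=cv2.undistortPoints(np.stack([xx,yy],-1).reshape(-1,1,2).astype(float),np.array(c['K']),np.array(c['D'])).reshape(-1,2)
    return ((np.c_[p,np.ones(len(p))]*d.reshape(-1,1)-t)@R).reshape(*d.shape,3)
E
python3 -c "
from h import *
np.set_printoptions(suppress=True,precision=4,linewidth=160)
for k in (0,5):
  d=np.load(f'pics/scene{k}.npz')['d'];W=cloud('scene',d)
  print('table z',np.median(W[260:290,270:320,2]),'plate z',np.median(W[225:330,340:500].reshape(-1,3)[:,2][(abs(W[225:330,340:500,2].ravel()-.045)<.01)]))
  def fit(sub,zl,zh,r):
    P=W[sub].reshape(-1,3);P=P[(P[:,2]>zl)&(P[:,2]<zh)]
    from scipy.optimize import least_squares
    s=least_squares(lambda v:np.hypot(P[:,0]-v[0],P[:,1]-v[1])-r,P[:,:2].mean(0)+[.02,.02],loss='soft_l1',f_scale=.001)
    print(len(P),s.x,'rms',np.sqrt(np.mean(s.fun**2)))
  if k==5:
    fit(np.s_[226:244,374:400],.07,.10,.027)
    print(W[236:256,388])
  fit(np.s_[235:258,368:408],.050,.059,.0345)
"
```

```text
table z 2.2550671986150717e-05 plate z 0.04558976127564313
424 [ 0.5569 -0.0712] rms 0.014101215890206053
table z -2.658941040712939e-06 plate z 0.04557726124317671
328 [ 0.5675 -0.0827] rms 0.00104653748540751
[[ 0.5503 -0.1021  0.0866]
 [ 0.5499 -0.1027  0.0847]
 [ 0.5499 -0.103   0.0826]
 [ 0.5499 -0.1032  0.0805]
 [ 0.55   -0.1034  0.0783]
 [ 0.5511 -0.1027  0.0752]
 [ 0.5504 -0.1036  0.0737]
 [ 0.5507 -0.1036  0.0712]
 [ 0.5676 -0.0885  0.0553]
 [ 0.564  -0.0921  0.056 ]
 [ 0.5628 -0.0935  0.0548]
 [ 0.5588 -0.0973  0.0558]
 [ 0.5577 -0.0986  0.0545]
 [ 0.5458 -0.1095  0.0622]
 [ 0.5459 -0.1097  0.06  ]
 [ 0.5475 -0.1085  0.0564]
 [ 0.5453 -0.1108  0.0561]
 [ 0.4616 -0.186   0.1255]
 [ 0.4605 -0.1873  0.1247]
 [ 0.4573 -0.1904  0.1257]]
246 [ 0.5755 -0.0696] rms 0.009541325595616807
```

```bash
python3 -c "
from h import *
from scipy.optimize import least_squares
np.set_printoptions(suppress=True,precision=4,linewidth=160)
for k in (0,4,5):
  d=np.load(f'pics/scene{k}.npz')['d'];W=cloud('scene',d)
  P=W[225:258,364:410].reshape(-1,3)
  def sel(zl,zh,r,w,c0):
    Q=P[(P[:,2]>zl)&(P[:,2]<zh)];c=np.array(c0)
    for w in (.006,.004,.003):
      q=Q[abs(np.hypot(*(Q[:,:2]-c).T)-r)<w];s=least_squares(lambda v:np.hypot(*(q[:,:2]-v).T)-r,c,loss='soft_l1',f_scale=.001);c=s.x
    print(k,len(q),c,np.sqrt(np.mean(s.fun**2)))
  sel(.049,.0585,.0345,0,(.568,-.084))
  sel(.0595,.0635,.033,0,(.568,-.084))
"
```

```text
0 114 [ 0.5688 -0.0861] 0.0012861485060956146
0 113 [ 0.5674 -0.0842] 0.0012749962431190835
4 119 [ 0.5687 -0.0864] 0.0014302003572895141
4 104 [ 0.5672 -0.0841] 0.0013265292801206072
5 88 [ 0.5683 -0.0828] 0.0011147981184476917
5 74 [ 0.5675 -0.084 ] 0.0012588885540021444
```

Depth puts the jar at (0.5675, -0.0827) and the collar at (0.5675, -0.0842), which is centred enough. I'll lower the jar and press it.

Request:
{"method": "apply_moves", "body": {
  "commands": [
    [0, 0.1, 0.3, 0, 0, 0],
    [0, 0, 0.4, 0, 0, 0],
    [0, 0, 0.3, 0, 0, 0],
    [0, 0, 0.2, 0, 0, 0],
    [0, 0, 0, 0, 0, 0]
  ]
}}

```text
clock: 7.75
position: [0.5682, -0.0846, 0.0984]
ee_rot: [-3.134, 0.221, 0.001]
force: [-0.1, -0.0, -1.5]
width: 0.562
```

Request:
{"method": "apply_moves", "body": {
  "commands": [
    [0, 0, 0.2, 0, 0, 0],
    [0, 0, 0.2, 0, 0, 0],
    [0, 0, 0, 0, 0, 0]
  ]
}}

```text
clock: 8.05
position: [0.5686, -0.0847, 0.0948]
ee_rot: [-3.134, 0.222, -0.001]
force: [0.4, 0.1, 1.0]
width: 0.563
```

Request:
{"method": "apply_moves", "body": {
  "commands": [
    [0, 0, 0.2, 0, 0, 0],
    [0, 0, 0.2, 0, 0, 0],
    [0, 0, 0.2, 0, 0, 0],
    [0, 0, 0, 0, 0, 0]
  ],
  "newtons": 40
}}

```text
clock: 8.45
position: [0.5687, -0.0847, 0.0886]
ee_rot: [3.134, -0.222, 0.001]
force: [0.0, 0.0, 1.8]
width: 0.563
```

Request:
{"method": "apply_moves", "body": {
  "commands": [
    [0, 0, 0.2, 0, 0, 0],
    [0, 0, 0.2, 0, 0, 0],
    [0, 0, 0, 0, 0, 0]
  ]
}}

```text
clock: 8.75
position: [0.5714, -0.0852, 0.088]
ee_rot: [-3.133, 0.223, -0.01]
force: [-3.0, 2.3, 32.7]
width: 0.559
```

Request:
{"method": "apply_moves", "body": {
  "commands": [
    [0, 0, -0.2, 0, 0, 0],
    [0, 0, 0, 0, 0, 0],
    [0, 0, 0, 0, 0, 0]
  ]
}}

```text
clock: 9.05
position: [0.5703, -0.085, 0.0883]
ee_rot: [-3.134, 0.221, -0.006]
force: [0.1, 0.7, 16.0]
width: 0.557
```

```bash
python3 -c "
from h import *
np.set_printoptions(suppress=True,precision=4,linewidth=160)
print(arm.observe()['force'])
p,d=snap('scene',6);W=cloud('scene',d)
im=cv2.imread('pics/scene6.png')[200:260,350:420];cv2.imwrite('pics/s6z.png',cv2.resize(im,None,fx=9,fy=9,interpolation=2))
print(W[208:256:1,388])"
```

```text
[ 0.0862  0.7086 15.9887]
[[ 0.7728  0.1096 -0.0005]
 [ 0.7664  0.1034  0.0007]
 [ 0.7619  0.0988  0.0007]
 [ 0.7593  0.0961 -0.0005]
 [ 0.7547  0.0915 -0.0003]
 [ 0.75    0.0869 -0.0001]
 [ 0.5839 -0.0658  0.1097]
 [ 0.5809 -0.0687  0.1096]
 [ 0.5773 -0.0723  0.1099]
 [ 0.575  -0.0747  0.1093]
 [ 0.5716 -0.078   0.1095]
 [ 0.5699 -0.0799  0.1086]
 [ 0.5668 -0.0829  0.1085]
 [ 0.5635 -0.0862  0.1088]
 [ 0.5594 -0.0902  0.1096]
 [ 0.5566 -0.093   0.1094]
 [ 0.553  -0.0965  0.1099]
 [ 0.5508 -0.0988  0.1095]
 [ 0.548  -0.1016  0.1094]
 [ 0.5503 -0.0998  0.1057]
 [ 0.5497 -0.1006  0.104 ]
 [ 0.5495 -0.101   0.102 ]
 [ 0.5509 -0.0999  0.0988]
 [ 0.0799 -0.5279  0.4519]
 [ 0.5508 -0.1006  0.0947]
 [ 0.5494 -0.1021  0.0936]
 [ 0.5486 -0.1031  0.0922]
 [ 0.5484 -0.1036  0.0902]
 [ 0.5491 -0.1032  0.0875]
 [ 0.5503 -0.1024  0.0845]
 [ 0.55   -0.1028  0.0825]
 [ 0.5509 -0.1023  0.0797]
 [ 0.5511 -0.1024  0.0774]
 [ 0.0799 -0.5279  0.4519]
 [ 0.5501 -0.1038  0.0738]
 [ 0.5508 -0.1034  0.0711]
 [ 0.5523 -0.1023  0.0677]
 [ 0.55   -0.1047  0.0674]
 [ 0.5505 -0.1045  0.0648]
 [ 0.5519 -0.1036  0.0616]
 [ 0.5538 -0.1021  0.0577]
 [ 0.546  -0.1094  0.0621]
 [ 0.547  -0.1087  0.059 ]
 [ 0.548  -0.1081  0.056 ]
 [ 0.4639 -0.1837  0.1253]
 [ 0.4624 -0.1853  0.1248]
 [ 0.4606 -0.1872  0.1246]
 [ 0.4583 -0.1894  0.1247]]
```

View pics/s6z.png

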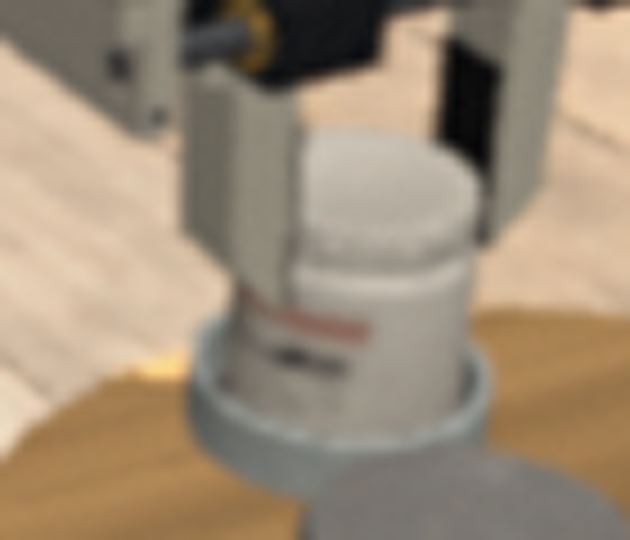

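Lid top is at 0.1094 m against 0.109 expected, and the force rose sharply at the hard stop, so the jar is home. Next I'll turn the carousel about its axis.

```bash
cat >> h.py <<'E'
def arc(deg,n,ax=(.556,-.177),r=None):
    s=arm.observe();R=Ro.from_rotvec(s['ee_rot']).as_matrix();p=np.array(s['position']);v=p-np.r_[ax,p[2]]
    print('r',np.linalg.norm(v),'az',np.degrees(np.arctan2(v[1],v[0])),'yaw',np.degrees(np.arctan2(R[1,0],R[0,0])),'q',np.round(s['joints'],2),'F',s['force'],p,s['clock'])
    d=Ro.from_euler('z',deg/n,degrees=True).as_matrix()
    R[:,2]=[0,0,-1]
    print(np.round(100*np.c_[R[:2,0],R[:2,1]].T@((d@v-v)[:2]),3), np.round(-np.radians(deg/n),4))
E
python3 -c "
from h import *
arc(93.8,32);arc(3,1)"
```

```text
r 0.09307874279880307 az 81.16593400458837 yaw -8.081654430840276 q [-0.27  0.53  0.47  1.88 -0.33  0.8   0.23] F [-1.17797039 -0.61530625 16.21493156] [ 0.57029442 -0.08502543  0.08831436] 9.1
[-0.476  0.006] -0.0512
r 0.09307874279880307 az 81.16593400458837 yaw -8.081654430840276 q [-0.27  0.53  0.47  1.88 -0.33  0.8   0.23] F [-1.17797039 -0.61530625 16.21493156] [ 0.57029442 -0.08502543  0.08831436] 9.1
[-0.487  0.006] -0.0524
```

Request:
{"method": "apply_moves", "body": {
  "commands": [
    [-0.24, 0, -0.1, 0, 0, -0.026],
    [-0.48, 0, 0, 0, 0, -0.051],
    [-0.48, 0, 0, 0, 0, -0.051],
    [-0.48, 0, 0, 0, 0, -0.051],
    [-0.24, 0, 0, 0, 0, -0.026]
  ]
}}

```text
clock: 9.6
position: [0.5504, -0.0839, 0.0884]
ee_rot: [3.139, 0.104, 0.005]
force: [2.8, -0.5, 5.7]
width: 0.558
```

```bash
python3 -c "
from h import *
arc(3,1)"
```

```text
r 0.09329248326934313 az 93.45249610367786 yaw 3.785584977565687 q [-0.24  0.5   0.41  1.92 -0.28  0.77  0.39] F [ 2.84025338 -0.47680473  5.73578077] [ 0.55038184 -0.08387684  0.08843195] 9.6
[-0.488  0.01 ] -0.0524
```

Request:
{"method": "apply_moves", "body": {
  "commands": [
    [-0.48, 0.01, 0, 0, 0, -0.051],
    [-0.48, 0.01, 0, 0, 0, -0.051],
    [-0.48, 0.01, 0, 0, 0, -0.051],
    [-0.48, 0.01, 0, 0, 0, -0.051],
    [-0.48, 0.01, 0, 0, 0, -0.051]
  ]
}}

```text
clock: 10.1
position: [0.5271, -0.0881, 0.0884]
ee_rot: [3.1, 0.503, 0.005]
force: [3.1, 0.3, 6.5]
width: 0.558
```

Request:
{"method": "apply_moves", "body": {
  "commands": [
    [-0.48, 0.01, 0, 0, 0, -0.051],
    [-0.48, 0.01, 0, 0, 0, -0.051],
    [-0.48, 0.01, 0, 0, 0, -0.051],
    [-0.48, 0.01, 0, 0, 0, -0.051],
    [-0.48, 0.01, 0, 0, 0, -0.051]
  ]
}}

```text
clock: 10.6
position: [0.5056, -0.0983, 0.0884]
ee_rot: [3.011, 0.893, 0.005]
force: [2.1, 0.5, 6.9]
width: 0.56
```

```bash
python3 -c "
from h import *
arc(3,1)
p,d=snap('scene',7)"
```

```text
r 0.09348731537606163 az 122.6525357475692 yaw 33.03221815523853 q [-0.12  0.43  0.27  2.02 -0.17  0.72  0.84] F [2.1329124  0.50629866 6.86505722] [ 0.50555957 -0.0982876   0.088405  ] 10.6
[-0.489  0.01 ] -0.0524
```

View pics/scene7.png

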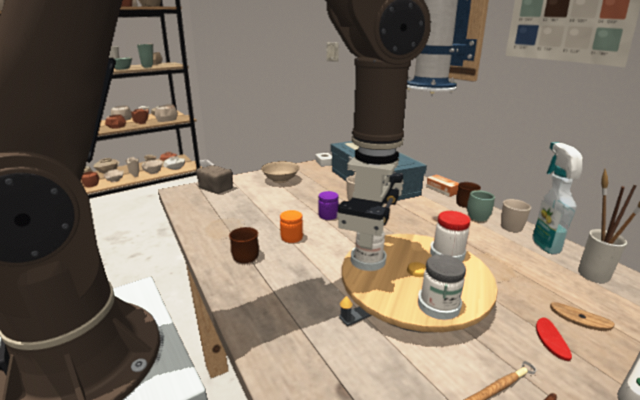

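The jar (scene ~370,250) and carousel turn together. Continuing.

Request:
{"method": "apply_moves", "body": {
  "commands": [
    [-0.48, 0.01, 0, 0, 0, -0.051],
    [-0.48, 0.01, 0, 0, 0, -0.051],
    [-0.48, 0.01, 0, 0, 0, -0.051],
    [-0.48, 0.01, 0, 0, 0, -0.051],
    [-0.48, 0.01, 0, 0, 0, -0.051]
  ]
}}

```text
clock: 11.15
position: [0.4871, -0.1137, 0.0884]
ee_rot: [2.873, 1.268, 0.004]
force: [1.6, 0.8, 7.5]
width: 0.556
```

Request:
{"method": "apply_moves", "body": {
  "commands": [
    [-0.48, 0.01, 0, 0, 0, -0.051],
    [-0.48, 0.01, 0, 0, 0, -0.051],
    [-0.48, 0.01, 0, 0, 0, -0.051],
    [-0.48, 0.01, 0, 0, 0, -0.051],
    [-0.48, 0.01, 0, 0, 0, -0.051]
  ]
}}

```text
clock: 11.65
position: [0.4732, -0.1331, 0.0884]
ee_rot: [2.688, 1.623, 0.004]
force: [2.1, 0.8, 8.2]
width: 0.562
```

```bash
python3 -c "
from h import *
arc(3,1)"
```

```text
r 0.09371579067259235 az 152.0488857880626 yaw 62.260129147167646 q [ 0.06  0.39  0.14  2.06 -0.09  0.69  1.34] F [2.11819397 0.84833184 8.18054295] [ 0.47321636 -0.13307372  0.08836784] 11.65
[-0.491  0.011] -0.0524
```

Request:
{"method": "apply_moves", "body": {
  "commands": [
    [-0.48, 0.01, 0, 0, 0, -0.051],
    [-0.48, 0.01, 0, 0, 0, -0.051],
    [-0.48, 0.01, 0, 0, 0, -0.051],
    [-0.48, 0.01, 0, 0, 0, -0.051],
    [-0.48, 0.01, 0, 0, 0, -0.051]
  ]
}}

```text
clock: 12.15
position: [0.4648, -0.1554, 0.0884]
ee_rot: [2.459, 1.952, 0.004]
force: [2.1, 1.3, 8.5]
width: 0.561
```

Request:
{"method": "apply_moves", "body": {
  "commands": [
    [-0.48, 0.01, 0, 0, 0, -0.051],
    [-0.32, 0.01, 0, 0, 0, -0.034],
    [0, 0, 0, 0, 0, 0]
  ]
}}

```text
clock: 12.45
position: [0.4631, -0.1639, 0.0884]
ee_rot: [2.376, 2.052, 0.003]
force: [1.2, -0.8, 8.3]
width: 0.56
```

```bash
python3 -c "
from h import *
arc(1,1)
snap('scene',8);snap('top',8)
im=cv2.imread('pics/scene8.png')[200:340,320:520];cv2.imwrite('pics/s8z.png',cv2.resize(im,None,fx=4,fy=4,interpolation=2))"
```

```text
r 0.09383517071685159 az 171.96592803316526 yaw 81.65307539942889 q [ 0.19  0.39  0.06  2.06 -0.03  0.69  1.69] F [ 1.22755954 -0.79996081  8.28691851] [ 0.46308581 -0.16388541  0.08839598] 12.45
[-0.164  0.002] -0.0175
```

View pics/s8z.png

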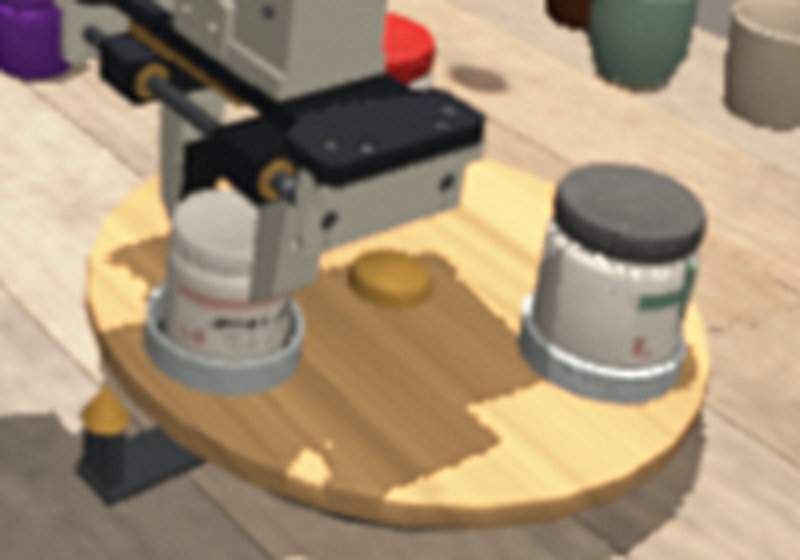

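View pics/top8.png

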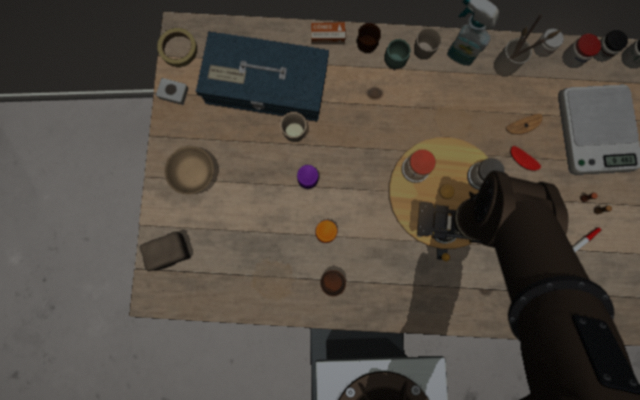

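The scene view shows the jar and its collar near the front (zoom 225,330), the pointer at (103,440) and the hub at (390,275). I'll measure the remaining angle from depth.

```bash
cat > ang.py <<'E'
from h import *
from scipy.optimize import least_squares
np.set_printoptions(suppress=True,precision=4,linewidth=160)
def fit(P,zl,zh,r,c0,ws=(.006,.004,.003)):
    Q=P[(P[:,2]>zl)&(P[:,2]<zh)];c=np.array(c0)
    for w in ws:
      q=Q[abs(np.hypot(*(Q[:,:2]-c).T)-r)<w];s=least_squares(lambda v:np.hypot(*(q[:,:2]-v).T)-r,c,loss='soft_l1',f_scale=.001);c=s.x
    return c,len(q),round(float(np.sqrt(np.mean(s.fun**2))),5)
def run(k,coll,az):
    z=np.load(f'pics/scene{k}.npz');d=z['d'];p=z['p'];W=cloud('scene',d);P=W.reshape(-1,3)
    hub=fit(P,.0475,.0565,.020,(.556,-.177),(.008,.005,.003));print('hub side',hub)
    # hub top disc centroid
    A=W[225:330,335:505].reshape(-1,3)
    m=(abs(A[:,2]-.0585)<.002)&(np.hypot(A[:,0]-.556,A[:,1]+.177)<.026);print('hub top mean',A[m].mean(0),m.sum())
    rim=fit(P,.036,.0425,.142,(.556,-.177),(.008,.005,.003));print('plate edge',rim)
    a=fit(P,.049,.0585,.0345,coll);b=fit(P,.0595,.0635,.033,coll);print('collar',a,b)
    t=np.radians(az);
    for s in(120,-120):
        c0=np.array([.556,-.177])+.095*np.array([np.cos(t+np.radians(s)),np.sin(t+np.radians(s))])
        try:
            for nm,zl,zh,r in(('colw',.049,.0585,.0345),('jar',.075,.105,.0)):
                if r:
                    f=fit(P,zl,zh,r,c0);v=f[0]-[.556,-.177];print('other',s,f,'implied az',np.degrees(np.arctan2(v[1],v[0]))-s)
        except Exception as e: print(e)
    H=cv2.cvtColor(p,cv2.COLOR_RGB2HSV)
    po=W[285:325,332:375].reshape(-1,3);m=(po[:,2]>.012)&(po[:,2]<.056)&(po[:,0]<.405)&(np.hypot(po[:,0]-.394,po[:,1]+.167)<.02)
    print('post pts',m.sum(),po[m].mean(0),po[m].min(0),po[m].max(0))
    return W
E
python3 -c "
from ang import *
run(0,(.5675,-.084),82.4);print();run(8,(.463,-.165),172)"
```

```text
hub side (array([ 0.5539, -0.1756]), 38, 0.00129)
hub top mean [ 0.5608 -0.1878  0.0574] 21
plate edge (array([ 0.5563, -0.1765]), 490, 0.0008)
collar (array([ 0.5688, -0.086 ]), 116, 0.00134) (array([ 0.5674, -0.0842]), 113, 0.00127)
other 120 (array([ 0.4678, -0.2128]), 190, 0.00072) implied az -277.92689152459457
other -120 (array([ 0.6312, -0.235 ]), 171, 0.00087) implied az 82.37169301178264
post pts 214 [ 0.3907 -0.1704  0.0342] [ 0.3842 -0.1779  0.0124] [ 0.4009 -0.1567  0.0557]

hub side (array([ 0.5579, -0.1761]), 119, 0.00144)
hub top mean [ 0.5536 -0.179   0.0582] 110
plate edge (array([ 0.5562, -0.1765]), 501, 0.00082)
collar (array([ 0.4615, -0.1633]), 179, 0.00091) (array([ 0.4608, -0.1643]), 121, 0.00116)
other 120 (array([ 0.5918, -0.2654]), 194, 0.00087) implied az -187.95949618095796
other -120 (array([ 0.6145, -0.1021]), 0, nan) implied az 172.0
post pts 213 [ 0.3909 -0.1702  0.0344] [ 0.3844 -0.1777  0.0125] [ 0.4014 -0.1564  0.0549]
  return _methods._mean(a, axis=axis, dtype=dtype,
  ret = ret.dtype.type(ret / rcount)
```

```bash
python3 -c "
from ang import *
for k in(0,8):
  W=cloud('scene',np.load(f'pics/scene{k}.npz')['d'])
  po=W[285:330,332:375].reshape(-1,3)
  near=np.hypot(po[:,0]-.394,po[:,1]+.167)<.02
  for zl,zh in((.012,.022),(.022,.030),(.030,.038),(.015,.038),(.038,.046),(.046,.056)):
    q=po[near&(po[:,2]>zl)&(po[:,2]<zh)]
    s=least_squares(lambda v:np.hypot(*(q[:,:2]-v[:2]).T)-v[2],[.394,-.167,.009],loss='soft_l1',f_scale=.001)
    v=s.x[:2]-[.5562,-.1765];print(k,zl,len(q),s.x,'az',np.degrees(np.arctan2(v[1],v[0])),np.hypot(*v), q.mean(0))
"
python3 -c "
import cv2
im=cv2.imread('pics/scene0.png')[285:330,330:380];cv2.imwrite('pics/poz.png',cv2.resize(im,None,fx=12,fy=12,interpolation=0))
im=cv2.imread('pics/top8.png')[235:270,425:470]*2;cv2.imwrite('pics/pot.png',cv2.resize(im,None,fx=14,fy=14,interpolation=0))"
```

```text
0 0.012 48 [ 0.408  -0.1671  0.0193] az 176.3874917091887 0.148520297324765 [ 0.3902 -0.1699  0.0171]
0 0.022 37 [ 0.4024 -0.1673  0.0139] az 176.58300744594038 0.1541020446852712 [ 0.3906 -0.1704  0.026 ]
0 0.03 28 [ 0.3958 -0.1693  0.0078] az 177.4249028151299 0.1606068704532597 [ 0.3909 -0.173   0.0334]
0 0.015 99 [ 0.4007 -0.1676  0.0124] az 176.74223546227208 0.15574022653782815 [ 0.3906 -0.171   0.0255]
0 0.038 57 [ 0.3936 -0.1669  0.0082] az 176.6037008729177 0.16288659701876962 [ 0.3904 -0.1709  0.0425]
0 0.046 44 [ 0.3936 -0.1665  0.0046] az 176.4950336285012 0.1629075493375514 [ 0.3919 -0.1683  0.0496]
8 0.012 43 [ 0.4014 -0.167   0.0132] az 176.49686778149865 0.15507791214648817 [ 0.3905 -0.1705  0.0169]
8 0.022 39 [ 0.4013 -0.1673  0.0127] az 176.59488518762498 0.1552230186879994 [ 0.3906 -0.1693  0.0256]
8 0.03 29 [ 0.4008 -0.1681  0.0123] az 176.89350688108507 0.15564687256295934 [ 0.3915 -0.1735  0.0333]
8 0.015 99 [ 0.4008 -0.1674  0.0124] az 176.64382135816925 0.15567957815890246 [ 0.3909 -0.171   0.0256]
8 0.038 63 [ 0.3935 -0.1668  0.0079] az 176.60103352799135 0.16295554989786987 [ 0.3906 -0.1706  0.0425]
8 0.046 40 [ 0.3933 -0.1671  0.0037] az 176.70187039319018 0.1631763357074782 [ 0.3924 -0.168   0.0499]
```

View pics/poz.png

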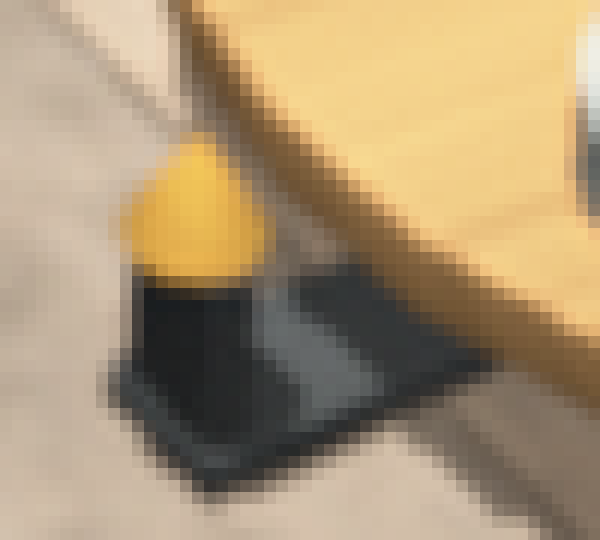

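View pics/pot.png

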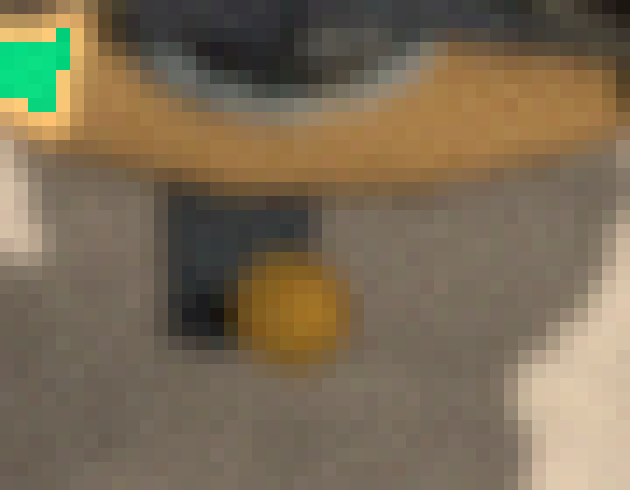

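The pointer azimuth is about 176.5° and the collar is at about 172.0°, leaving about 4.5°.

Request:
{"method": "apply_moves", "body": {
  "commands": [
    [-0.24, 0.01, 0, 0, 0, -0.026],
    [-0.24, 0.01, 0, 0, 0, -0.026],
    [-0.24, 0, 0, 0, 0, -0.026],
    [0, 0, 0, 0, 0, 0],
    [0, 0, 0, 0, 0, 0]
  ]
}}

```text
clock: 13.05
position: [0.4624, -0.1708, 0.0884]
ee_rot: [2.295, 2.142, 0.002]
force: [0.9, -0.7, 9.5]
width: 0.56
```

```bash
python3 -c "
from ang import *
arc(1,1);snap('scene',9)
run(9,(.461,-.170),176.3)" 2>/dev/null
```

```text
r 0.09378904090000444 az 176.22656976494008 yaw 86.07091917911352 q [ 0.22  0.39  0.04  2.05 -0.02  0.69  1.77] F [ 0.9279 -0.7132  9.5067] [ 0.4624 -0.1708  0.0884] 13.05
[-0.164  0.002] -0.0175
hub side (array([ 0.5576, -0.1759]), 117, 0.0014)
hub top mean [ 0.5542 -0.1793  0.0581] 108
plate edge (array([ 0.5562, -0.1765]), 491, 0.00082)
collar (array([ 0.4609, -0.1706]), 188, 0.00099) (array([ 0.4598, -0.1714]), 140, 0.00111)
other 120 (array([ 0.5983, -0.2623]), 188, 0.00085) implied az -183.64164424811685
other -120 (array([ 0.6087, -0.098 ]), 0, nan) implied az 176.3
post pts 214 [ 0.3908 -0.1703  0.0341] [ 0.3839 -0.1784  0.0121] [ 0.4015 -0.1562  0.0547]
```

Request:
{"method": "apply_moves", "body": {
  "commands": [
    [0, 0, 0, 0, 0, 0],
    [0, 0, 0, 0, 0, 0],
    [0, 0, 0, 0, 0, 0]
  ]
}}

```text
clock: 13.4
position: [0.4624, -0.1708, 0.0884]
ee_rot: [2.295, 2.142, 0.002]
force: [1.4, -0.6, 7.4]
width: 0.562
```

```bash
python3 -c "
from ang import *
s=arm.observe();print(s['clock'],s['force'],s['position'],s['width'],abs(s['dq']).max())
p,d=snap('scene',10);W=cloud('scene',d)
A=W[235:275,355:395].reshape(-1,3);m=(np.hypot(A[:,0]-.462,A[:,1]+.1705)<.022)&(A[:,2]>.100)&(A[:,2]<.115);print('lid z',np.median(A[m][:,2]),m.sum(),'plate',np.median(W[225:330,340:500,2][abs(W[225:330,340:500,2]-.045)<.006]))
p0=np.load('pics/top8.npz')['p'].astype(int);q=np.load('pics/top0.npz')['p'].astype(int)
for n,b in(('bisque',(280,110,310,140)),('dark',(318,268,348,296)),('bowl',(163,145,220,195))):
  x0,y0,x1,y1=b;print(n,abs(p0-q)[y0:y1,x0:x1].mean())
im=cv2.imread('pics/scene10.png')[150:350,230:510];cv2.imwrite('pics/s10z.png',cv2.resize(im,None,fx=2.8,fy=2.8,interpolation=2))"
```

```text
13.4 [ 1.3863 -0.6027  7.4337] [ 0.4624 -0.1708  0.0884] 0.5624144074837556 0.0020226426985906426
lid z 0.10875329478522557 249 plate 0.045634443666226904
bisque 6.576296296296296
dark 5.622619047619048
bowl 7.505847953216374
```

View pics/s10z.png

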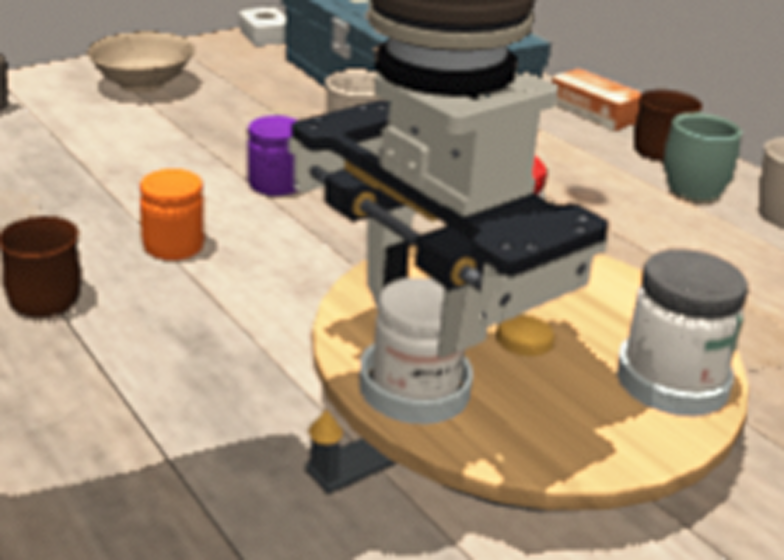

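The jar sits deep in its collar behind the pointer (zoom 415,380 against 325,430), and the cups and bowl have not moved. The lid is at 0.1088 m and everything is at rest, so I'll hand in.

```bash
python3 -c "
from cell import order
print(order.sign_off())"
```

```text
the job is handed in; nothing more can be done
None
```

I put the white-lidded jar into the empty collar, pressed it home and, still gripping it, turned the carousel about 94° anticlockwise to the pointer. I handed in at about 13.5 s with the jar still gripped and about 7 N pressing down.

- **Jar home:** the lid top measured 0.1088 m, against 0.109 m for fully home. The force rose sharply to about 33 N at the end of the pad's travel. Before that I read less than the stated 6–8 N for the pad, so I relied on the lid height and the hard stop.
- **Carousel angle:** the collar stood at about 176.4° and the pointer at about 176.5°. The separate estimates disagreed by a few tenths of a degree: 176.1–177.0° for the collar and 176.1–176.7° for the pointer. At the collar's radius 0.5° is under 1 mm.
- **At rest:** joint speeds were about zero (at most 0.002 rad/s), and the sideways force on the gripper was about 1.5 N.
- **Bystanders:** the two cups and the bowl showed no visible movement. The picture-difference check only compared the views at the start and just before the last small turn. It gave small differences of the size image noise would make.

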